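# Bring a spread retaining ring down to its shaft groove

### The job

Take the ring pliers by their two upright handles, lift them out of their stand and squeeze the handles to the stop so that the spring ring on the tips spreads. Slide the spread ring down over the spindle's shaft stub, gently, until it lies level within the groove just above the bearing face, without pressing on the face, and finish there holding: the pliers still gripped by the handles and the ring still fully spread. Leave the other things on the bench where they are.

Things in the scene. Friction and masses are not known exactly. Their poses are not given: they have to be found in the camera images.
- pliers: ring pliers (0.22 kg) upright in a stand, handles up, an open spring ring already on their two tips (it stays there). Origin: between the tips at the ring's underside; z up, y across the two handles (left at +y), the ring lies towards +x. Tips at z 0-40 mm; steel head with a 27 x 84 mm (x, y) rest frame at z 45-52; black grips z 111-169
- grip_mid (a point): midpoint between the two black grips, on the pliers 140 mm above their origin. The grips are 20 mm wide in x; their outer faces lean out and are about 64 mm apart here at rest, and are parallel, about 38 mm apart, at the stop. Each needs 5 N to start and 12 N to reach the stop (20 to 30 N is a good grip); they spring open when let go
- ring_centre (a point): centre of the spread ring at its underside, on the pliers 19.7 mm from their origin along +x, same height. Ring 4 mm thick in z; fully spread its inner diameter is 36 mm, outer 46; at rest it is 28 mm wide inside and does not pass over the shaft
- handle_left (a joint): angle of the left handle (the right one and the ring follow it): 0 = at rest, ring closed; 0.15 rad = squeezed to the stop, ring fully spread; the stop prevents overspreading. A spring drives it back to 0
- pliers_stand: fixed stand: 100 x 110 x 8 mm foot and two aluminium posts whose ledges, 60 mm above the worktop, carry the pliers' rest frame between lips that end at 66 mm. Origin at the centre of its underside. The pliers lift out straight up (60 mm clears everything)
- spindle: fixed spindle: 100 mm square plate, round bearing housing (62 mm dia, top at 50 mm) and upright steel shaft stub of 31 mm dia on its axis, top at 79 mm, tapered over the last 5 mm to 23 mm dia. Origin at the centre of its underside, z up the shaft. Right above the housing the shaft has a groove, 27 mm dia, from 50 to 58 mm above the worktop
- bearing_face (a point): point on the shaft's axis at the height of the bearing face, which is the bottom of the groove (50 mm above the worktop); the ring is in the groove when its underside is 0 to 4 mm above this point
- beaker: bystander: clear glass beaker, 52 dia x 66 mm; origin at the centre of its underside; leave it alone
- jar: bystander: white screw-cap jar, 49 dia x 70 high mm; origin at the centre of its underside; leave it alone
- vial_a: bystander: small vial with a black cap, 16 dia x 48 mm; origin at the centre of its underside; leave it alone
- vial_b: bystander: second small vial with a black cap, 16 dia x 48 high mm; origin at the centre of its underside; leave it alone
- petri: bystander: clear petri dish, 60 dia x 15 mm; origin at the centre of its underside; leave it alone
- tweezers: bystander: steel tweezers lying, 127 x 13 x 10 mm; origin at the centre of its underside; leave it alone
- screwdriver: bystander: screwdriver lying, 162 x 19 x 20 mm; origin at the centre of its underside; leave it alone

How it is judged:
On the way:
1. the pliers are lifted out of the stand in the gripper with the ring spread (height (world z) of ring_centre above 0.09 m and value of joint handle_left above 0.12 rad and contact force between the fingers and pliers above 3 N), for 0.2 s.
At the end, for the whole second after the job is handed in: The ring is round the shaft (within 5 mm), its underside -1.5 to 4.5 mm above the bearing face; the pliers are upright within 0.12 rad, still, squeezed past 0.12 of 0.15 rad by the fingers (over 3 N), and push on the spindle with less than 10 N (horizontal distance between ring_centre and bearing_face below 0.005 m and z of ring_centre in the frame of bearing_face between -0.0015 and 0.0045 m and angle between pliers's own z axis and vertical below 0.12 rad and value of joint handle_left above 0.12 rad and contact force between the fingers and pliers above 3 N and contact force between pliers and spindle below 10 N and linear speed of pliers below 0.02 m/s); the arm keeps its last pose, push and grip.
It fails at once if the ring or pliers are rammed against the spindle (over 40 N) (contact force between pliers and spindle above 40 N).
It fails at once if a bystander is moved by more than 25 mm (distance of any of beaker, jar, vial_a, vial_b, petri, tweezers, screwdriver from where it was at the start of the episode above 0.025 m).
It also fails if it takes over 38 s, if anything falls off the work surface, if the arm or the gripper's body presses on something with over 40 N, if the wrist force passes 120 N, or if a joint passes its speed limit or range.

### The arm

A 6-joint arm with a two-finger parallel gripper is mounted at the origin on a cart in front of the work surface, level with it; the furniture and walls round the work are solid. World frame = base frame: x ahead of the robot, y to its left, z up, the work surface at z = 0. Lengths are in m, angles in rad, forces in N, time in s.
With the tool pointing down it reaches from about 0.35 to 0.775 m from the base axis. Payload 5.5 kg.
Tool frame: the origin (TCP) lies at the very end of the fingers, on their centre line; the grasp point (between the pads) lies env.pinch_z behind it (env.pinch_z is the distance from the TCP to the grasp point, in m); z points along the fingers, y is the line along which they close (so a half turn about z gives the same grasp; the last joint's range is limited). The gripper opens to 85 mm and grips with 20 to 120 N. Pads are 22 mm wide; open, the fingers measure 114 mm over their backs; the gripper's body (76 mm by 85 mm) begins 54 mm behind the grasp point. The pads swing forward as they close: fully open they stand 13 mm farther back than shut.
Start: joints at [-1.251, 0.313, 0.046, 1.304, 0, 1.431], TCP at [0.255, -0.515, 0.231] pointing down, gripper open.
Joint ranges: [-2.76, 2.76], [-0.86, 1.69], [-1.03, 1.26], [-2.2, 2.34], [-1.47, 1.5], [-3.14, 3.14]. Speed limits (rad/s): [2.57, 2.57, 3.14, 3.14, 3.14, 3.14].

### API

Orientations are given as a unit quaternion [w, x, y, z].
In Python, from workcell import env, eyes gives the robot as it stands.
- The arm moves only by the shell command python3 -m jog 'ROWS' [FORCE]. ROWS is JSON, one flat list of numbers, 7 for each row, row after row: the shift along the world's x, y, z as a fraction of full scale, then the turn, a rotation vector about the world's x, y, z as a fraction of full scale, then the opening, from -1 (shut) to 1 (fully open), so that 0 is half open. A call has 1 to 12 rows; each row is the pose to reach, as a shift and turn from the pose commanded when the call began, turning the shorter way round; what a row does not reach only later rows make up. Full scale, the value 1, is 20 cm for a shift and pi rad for a turn. A row lasts 1/12 s, in which the tool goes at most 41.7 mm and 7.16 degrees, less where a joint would pass 70% of its speed; a pose out of reach is approached as far as the arm can. A call with a number of a shift or a turn outside -1 to 1 is refused whole. A call with a gripper value outside its range is refused whole. The fingers move at their own pace and stop on an object; FORCE is the grip in N (left out, the last holds). Time passes only in rows, so rows that repeat a pose let the fingers close. It gives the time, the measured TCP pose, the force, the opening and the grip force at its end, in the units of the state.
- env.get_state(): the state, without advancing time (a new reading comes with each control period).
- eyes.read_camera(name): name is "scene" or "side" or "wrist"; returns (picture, depth): 480x640x3 uint8, red, green, blue; 480x640 float32, m along the optical axis (not along the pixel's ray), 0 where there is no reading.
- eyes.calibration(name): a dict with "fx", "fy", "cx", "cy" (pixels), "k1" (the pictures are not rectified: a ray, as slopes to the right and down, at radius r is drawn at 1 + k1 r^2 times it, then the intrinsics apply), "R" (3x3) and "t" (3): a world point X has camera coordinates R X + t; the wrist camera has in their place "tool_from_camera" (4x4, takes a point from camera to tool coordinates, whose origin is the TCP and whose axes are the flange's). Camera axes: x right, y down, z forward; pixel columns grow to the right and rows downward; lengths in m; the calibration is good to about 2 mm. A picture is of the moment at which its call begins: read the wrist's pose just before it. calibration takes no time and is no camera call.
- env.hand_in(): hands the job in; it is judged then, once.
The state is a dict: "clock": time; "joint_pos": joint angles; "qvel": joint speeds; "tau": joint torques, N m; "tcp_pos": TCP position; "orientation": TCP orientation; "wrist_force": force on the tool from outside, world axes, zero at the start; "ft_torque": the same for the moment, N m; "finger_gap": finger opening in m; "grip_force": force on a finger pad.
Only numpy, scipy, OpenCV 4.12 (cv2) and the standard library are available. Lean on these libraries where they do the work, as an engineer would, in place of code of your own. Each camera call takes 0.05 s, during which the arm holds its last target. There are 200 camera calls.

## Working session

There is one attempt and no reset: what is moved stays moved. The work goes in short steps, Python scripts to look and compute and a shell command to move; the robot and the scene stay as the last step left them, time stands still between calls to the robot, and variables do not carry over. Pictures are saved under pics/ and viewed, at most 10 in all, crops included, and the job is handed in when it is done.

```bash
mkdir -p pics; ls
python3 - <<'E'
from workcell import env, eyes
import cv2, numpy as np
s=env.get_state(); print({k:np.round(v,4).tolist() for k,v in s.items()}, env.pinch_z)
for n in ["scene","side","wrist"]:
    p,d=eyes.read_camera(n); np.savez(f"{n}0.npz",p=p,d=d); cv2.imwrite(f"pics/{n}0.png",p[:,:,::-1])
    c=eyes.calibration(n); print(n,{k:np.round(v,4).tolist() for k,v in c.items()}, (d>0).mean())
E
```

```text
pics
{'clock': 0.0, 'joint_pos': [-1.2506, 0.314, 0.045, 1.3036, 0.0, 1.4312], 'qvel': [-0.0003, 0.0002, 0.0002, 0.0012, 0.0024, 0.0005], 'tau': [0.0011, -48.0626, 29.8534, 0.0195, -0.0, -0.0], 'tcp_pos': [0.255, -0.5148, 0.2304], 'orientation': [-0.0009, 0.9737, 0.2279, -0.0001], 'wrist_force': [-0.2005, -0.1596, 0.5715], 'ft_torque': [0.0084, -0.0344, 0.0405], 'grip_force': 0.0, 'finger_gap': 0.0855} 0.0187
scene {'fx': 547.4403, 'fy': 547.4403, 'cx': 327.8523, 'cy': 230.6808, 'k1': 0.0249, 'R': [[-0.741, -0.671, -0.0245], [-0.3957, 0.4659, -0.7914], [0.5425, -0.5768, -0.6108]], 't': [0.4793, 0.265, 0.8301]} 0.9958658854166667
side {'fx': 448.1688, 'fy': 448.1688, 'cx': 319.7312, 'cy': 242.4213, 'k1': -0.0828, 'R': [[0.9762, -0.2162, 0.0187], [-0.0557, -0.3326, -0.9414], [0.2098, 0.918, -0.3367]], 't': [-0.5619, 0.1867, 0.8293]} 0.996279296875
wrist {'fx': 357.1666, 'fy': 357.1666, 'cx': 320.1008, 'cy': 236.7953, 'k1': -0.035, 'tool_from_camera': [[-0.0002, -0.9635, -0.2676, 0.0677], [1.0, -0.0005, 0.001, -0.0003], [-0.0011, -0.2676, 0.9635, -0.1424], [0.0, 0.0, 0.0, 1.0]]} 0.995966796875
```

View pics/scene0.png

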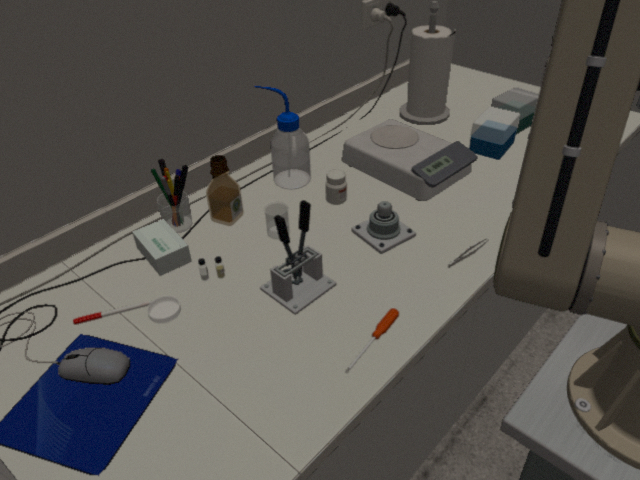

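View pics/side0.png

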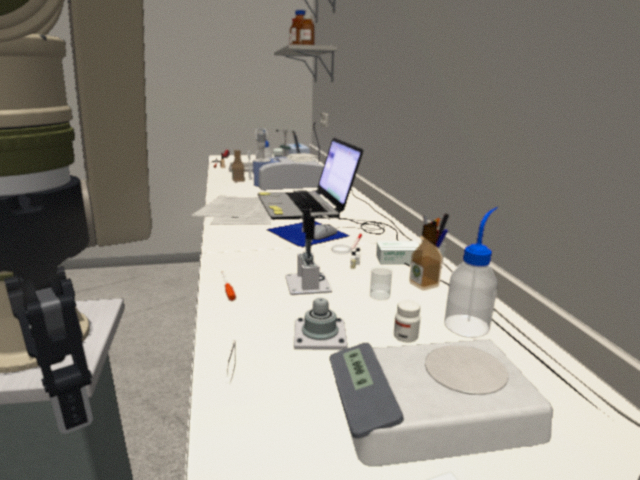

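The scene view shows the stand foot at about (298,287), the black grips at (284,232) and (304,217), and the spindle at (384,225). The side view shows the pliers at (308,240) and the spindle at (320,318). Next I'll measure these points.

```bash
cat > h.py <<'E'
import numpy as np, cv2
from workcell import env, eyes
from scipy.spatial.transform import Rotation as Ro
def pose():
    s=env.get_state(); T=np.eye(4); T[:3,:3]=Ro.from_quat(np.roll(s["orientation"],-1)).as_matrix(); T[:3,3]=s["tcp_pos"]; return T
def cam(n,T=None):
    c=eyes.calibration(n); K=np.array([[c["fx"],0,c["cx"]],[0,c["fy"],c["cy"]],[0,0,1]]); D=np.array([c["k1"],0,0,0,0])
    if n=="wrist": M=T@np.array(c["tool_from_camera"]); R,o=M[:3,:3],M[:3,3]
    else: R=np.array(c["R"]).T; o=-R@np.array(c["t"])
    return K,D,R,o
def rays(n,uv,T=None):
    K,D,R,o=cam(n,T); q=cv2.undistortPoints(np.asarray(uv,float).reshape(-1,1,2),K,D)[:,0]
    return o,np.c_[q,np.ones(len(q))]@R.T      # world dirs with unit depth
def onplane(n,uv,z,T=None):
    o,r=rays(n,uv,T); return o+r*((z-o[2])/r[:,2])[:,None]
def cloud(n,d,T=None):
    v,u=np.mgrid[:480,:640]; o,r=rays(n,np.c_[u.ravel(),v.ravel()],T)
    return (o+r*d.reshape(-1,1)).reshape(480,640,3)
def grab(n):
    T=pose() if n=="wrist" else None; p,d=eyes.read_camera(n); return p,d,T
E
python3 - <<'E'
from h import *
for n in ["scene","side"]:
    z=np.load(n+"0.npz"); P=cloud(n,z["d"]); p=z["p"].astype(int); X,Y,Z=P[...,0],P[...,1],P[...,2]
    np.save(n+"P.npy",P)
    print(n,"table z", np.round(np.median(Z[(abs(Z)<.02)]),4))
    for nm,uv in dict(scene=dict(stand=(298,287),spin=(384,207),beaker=(277,220),jar=(336,187),va=(203,268),vb=(220,266),petri=(164,309),tw=(467,252),sd=(383,325)),side=dict(stand=(308,270),spin=(320,303),tw=(233,360),sd=(230,292))).__getitem__(n).items() if False else (dict(stand=(298,287),spin=(384,207),beaker=(277,220),jar=(336,187),va=(203,268),vb=(220,266),petri=(164,309),tw=(467,252),sd=(383,325)) if n=="scene" else dict(stand=(308,270),spin=(320,303),tw=(233,360),sd=(230,292))).items():
        print(nm,np.round(P[uv[1],uv[0]],3))
    c0=P[287,298,:2] if n=="scene" else P[270,308,:2]
    near=np.hypot(X-c0[0],Y-c0[1])<.12
    foot=near&(Z>.003)&(Z<.014); 
    print("foot",foot.sum(),cv2.minAreaRect(P[foot][:,:2].astype(np.float32)*1000))
    blk=near&(p.max(-1)<60)&(Z>.1)&(Z<.3)
    for lo in np.arange(.1,.19,.01):
        m=blk&(Z>lo)&(Z<lo+.01)
        if m.sum()>8:
            k=cv2.kmeans(P[m][:,:2].astype(np.float32),2,None,(3,50,1e-5),3,0); print(round(lo,2),m.sum(),np.round(k[2],4).tolist())
    c1=P[207,384,:2] if n=="scene" else P[303,320,:2]
    near=np.hypot(X-c1[0],Y-c1[1])<.1
    for lo,hi in [(.003,.02),(.045,.055),(.06,.075),(.076,.083)]:
        m=near&(Z>lo)&(Z<hi)
        if m.sum()>5: print("spin",lo,m.sum(),P[m].mean(0).round(4),cv2.minAreaRect(P[m][:,:2].astype(np.float32)*1000))
E
```

```text
scene table z 0.0004
stand [0.575 0.164 0.008]
spin [ 0.552 -0.069  0.08 ]
beaker [0.58  0.195 0.182]
jar [ 0.71  -0.099  0.047]
va [0.732 0.263 0.033]
vb [0.711 0.238 0.033]
petri [0.716 0.367 0.013]
tw [ 0.39  -0.14   0.002]
sd [0.388 0.143 0.019]
foot 1395 ((578.9468994140625, 168.91127014160156), (222.49313354492188, 229.4604949951172), 78.8399887084961)
0.1 34 [[0.5789999961853027, 0.17659999430179596], [0.5784000158309937, 0.14319999516010284]]
0.11 38 [[0.5781000256538391, 0.14010000228881836], [0.5788000226020813, 0.17980000376701355]]
0.12 26 [[0.5770000219345093, 0.1388999968767166], [0.5778999924659729, 0.18320000171661377]]
0.13 84 [[0.5766000151634216, 0.1379999965429306], [0.5769000053405762, 0.18469999730587006]]
0.14 86 [[0.5776000022888184, 0.1867000013589859], [0.5769000053405762, 0.13680000603199005]]
0.15 90 [[0.5770000219345093, 0.18770000338554382], [0.5763000249862671, 0.13529999554157257]]
0.16 89 [[0.5767999887466431, 0.18889999389648438], [0.5764999985694885, 0.13339999318122864]]
0.17 94 [[0.5774999856948853, 0.1906999945640564], [0.5763999819755554, 0.1322
[... 1621 characters left out ...]
 [0.5759999752044678, 0.12240000069141388]]
0.18 31 [[0.5789999961853027, 0.18359999358654022], [0.5756999850273132, 0.12399999797344208]]
spin 0.003 1044 [ 0.5514 -0.1037  0.012 ] ((559.830078125, -88.6558837890625), (135.79122924804688, 141.96023559570312), 52.98906707763672)
spin 0.045 317 [ 0.5544 -0.0927  0.049 ] ((555.4036865234375, -87.58482360839844), (48.73125076293945, 59.85911178588867), 79.4914779663086)
spin 0.06 127 [ 0.5544 -0.0916  0.0676] ((554.41064453125, -89.2818603515625), (17.501394271850586, 30.754281997680664), 72.83914947509766)
spin 0.076 81 [ 0.5568 -0.0835  0.0783] ((557.7215576171875, -81.05867767333984), (24.5146541595459, 24.572481155395508), 76.84841918945312)
```

Run:
```python
import cv2,numpy as np
a=cv2.imread("pics/scene0.png")[190:310,250:430]; b=cv2.imread("pics/side0.png")[200:355,250:390]
a=cv2.resize(a,None,fx=4,fy=4,interpolation=cv2.INTER_CUBIC); cv2.imwrite("pics/c1.png",a)
```

```text
(no output)
```

View pics/c1.png

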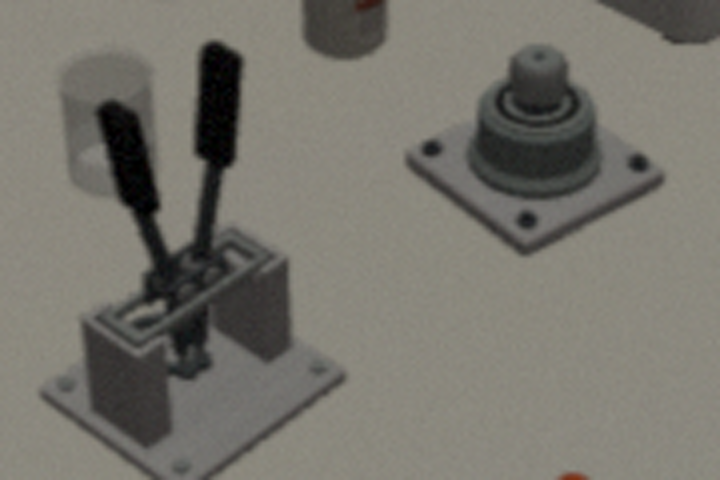

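The crop shows the pliers hanging between the posts, with the ring visible at about crop (190,360), which is full-image (297,280). The shaft stub top is at crop (540,55). I'll check which way the ring points, then move.

Run:
```python
from h import *
K,D,R,o=cam("scene")
rv=cv2.Rodrigues(R.T)[0]; t=-R.T@o
Q=np.array([[.578,.158,.015],[.598,.158,.015],[.558,.158,.015],[.578,.158,.067],[.6,.12,.06]])
print(cv2.projectPoints(Q,rv,t,K,D)[0][:,0].round(1)); print(onplane("scene",[(297,280),(302,282),(292,280)],.018).round(3))
K,D,R,o=cam("side");rv=cv2.Rodrigues(R.T)[0]; t=-R.T@o
print(cv2.projectPoints(Q,rv,t,K,D)[0][:,0].round(1), o.round(3))
```

```text
[[298.8 282.1]
 [291.4 277.5]
 [306.3 286.8]
 [297.2 261.4]
 [303.2 249.4]]
[[0.582 0.158 0.018]
 [0.571 0.156 0.018]
 [0.59  0.164 0.018]]
[[306.8 278.5]
 [314.8 277.9]
 [298.7 279.1]
 [307.  258.7]
 [319.3 266.8]] [ 0.385 -0.821  0.465]
```

```bash
python3 -m jog '[0,0.1,0.2,0,0,0.1,1, 0.15,0.3,0.4,0,0,0.2,1, 0.3,0.5,0.4,0,0,0.3,1, 0.4,0.8,0.4,0,0,0.4,1, 0.5,1,0.4,0,0,0.45,1, 0.5,1,0.4,0,0,0.45,1, 0.5,1,0.4,0,0,0.45,1, 0.5,1,0.4,0,0,0.45,1, 0.5,1,0.4,0,0,0.45,1, 0.5,1,0.4,0,0,0.45,1, 0.5,1,0.4,0,0,0.45,1, 0.5,1,0.4,0,0,0.45,1]'
```

```text
clock: 1.15
tcp_pos: [0.3552, -0.315, 0.3111]
orientation: [-0.0, 0.59, 0.807, 0.0]
wrist_force: [-0.3, 0.9, -0.7]
finger_gap: 0.0857
grip_force: 0.0
```

```bash
python3 -m jog '[0.1,0.2,0,0,0,0.05,1, 0.2,0.4,0,0,0,0.1,1, 0.3,0.6,0,0,0,0.15,1, 0.4,0.8,0,0,0,0.2,1, 0.5,1,0,0,0,0.25,1, 0.5,1,0,0,0,0.28,1, 0.5,1,0,0,0,0.3,1]' && python3 -m jog '[0.1,0.2,0,0,0,0.05,1, 0.2,0.4,0,0,0,0.1,1, 0.3,0.6,0,0,0,0.102,1, 0.4,0.8,0,0,0,0.102,1, 0.5,1,0,0,0,0.102,1, 0.6,1,0,0,0,0.102,1, 0.6,1,0,0,0,0.102,1, 0.6,1,0,0,0,0.102,1]' && python3 -m jog '[0,0.2,0,0,0,0,1, 0,0.37,0,0,0,0,1, 0,0.37,0,0,0,0,1, 0,0.37,0,0,0,0,1]'
python3 - <<'E'
from h import *
p,d,T=grab("wrist"); np.savez("w1.npz",p=p,d=d,T=T); cv2.imwrite("pics/w1.png",p[:,:,::-1]); s=env.get_state(); print(s["joint_pos"],s["tcp_pos"])
E
```

```text
clock: 1.73
tcp_pos: [0.4562, -0.1119, 0.3111]
orientation: [-0.0, 0.19, 0.982, 0.001]
wrist_force: [-0.2, -0.5, -0.5]
finger_gap: 0.0852
grip_force: 0.0
clock: 2.4
tcp_pos: [0.5756, 0.0858, 0.3097]
orientation: [-0.001, 0.035, 0.999, -0.0]
wrist_force: [-0.2, -0.3, 0.4]
finger_gap: 0.0855
grip_force: 0.0
clock: 2.73
tcp_pos: [0.5743, 0.159, 0.3115]
orientation: [-0.0, 0.036, 0.999, -0.0]
wrist_force: [-0.4, -0.4, 0.9]
finger_gap: 0.0856
grip_force: 0.0
[ 1.34034347e-01  3.51625598e-01  2.94806698e-01  1.51428967e+00
 -5.05600556e-04  2.06489831e-01] [0.5744769  0.15803495 0.3115306 ]
```

View pics/w1.png

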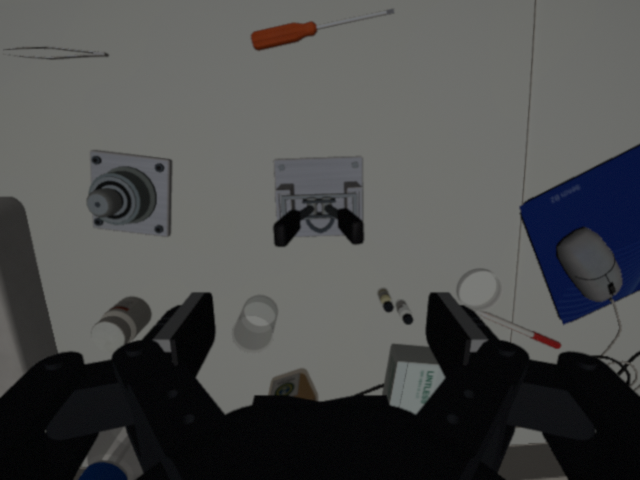

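The wrist view shows the pliers' grips at (287,228) and (350,226). The ring is below the frame at (320,225), so it points to world +x. The spindle is at (122,195). Next I'll measure the wrist cloud, then turn the tool to yaw 0 so the camera is on the ring's side.

```bash
cat > m.py <<'E'
from h import *
import sys
def meas(p,d,T):
    P=cloud("wrist",d,T); X,Y,Z=P[...,0],P[...,1],P[...,2]; v=p.max(-1)
    print("table",np.round(np.median(Z[abs(Z)<.02]),4))
    g=(np.hypot(X-.577,Y-.157)<.06)
    for lo,hi in [(.13,.15),(.15,.17),(.17,.2)]:
        m=g&(Z>lo)&(Z<hi)&(v<70); 
        if m.sum()<9: continue
        a=P[m]; L=a[a[:,1]>.157]; R_=a[a[:,1]<.157]; print(lo,len(L),len(R_),L.mean(0).round(4),R_.mean(0).round(4),"y",np.percentile(a[:,1],[2,98]).round(4),"x",np.percentile(a[:,0],[2,98]).round(4))
    m=g&(Z>.055)&(Z<.075)&(v>70); 
    if m.sum()>9: print("posts",cv2.minAreaRect(P[m][:,:2].astype(np.float32)*1000))
    m=g&(Z>.004)&(Z<.013); print("foot",cv2.minAreaRect(P[(np.hypot(X-.577,Y-.157)<.09)&(Z>.005)&(Z<.012)][:,:2].astype(np.float32)*1000))
    h=np.hypot(X-.557,Y+.08)<.045
    for lo,hi in [(.045,.055),(.0765,.083)]:
        m=h&(Z>lo)&(Z<hi)
        if m.sum()>9: print("spin",lo,m.sum(),P[m].mean(0).round(4),[np.round(q,4) for q in cv2.minEnclosingCircle(P[m][:,:2].astype(np.float32))])
if __name__=="__main__": z=np.load(sys.argv[1]); meas(z["p"],z["d"],z["T"])
E
python3 m.py w1.npz
python3 -m jog '[0,0,0,0,0,0.039,1, 0,0,0,0,0,0.078,1, 0,0,0,0,0,0.117,1, 0,0,0,0,0,0.156,1, 0,0,0,0,0,0.195,1, 0,0,0,0,0,0.234,1, 0,0,0,0,0,0.273,1, 0,0,0,0,0,0.312,1, 0,0,0,0,0,0.351,1, 0,0,0,0,0,0.39,1, 0,0,0,0,0,0.429,1, 0,0,0,0,0,0.468,1]' && python3 -m jog '[0,0,0,0,0,0.039,1, 0,0,0,0,0,0.078,1, 0,0,0,0,0,0.117,1, 0,0,0,0,0,0.156,1, 0,0,0,0,0,0.195,1, 0,0,0,0,0,0.234,1, 0,0,0,0,0,0.273,1, 0,0,0,0,0,0.312,1, 0,0,0,0,0,0.351,1, 0,0,0,0,0,0.39,1, 0,0,0,0,0,0.429,1, 0,0,0,0,0,0.468,1]'
```

```text
table -0.0
0.13 129 141 [0.576  0.1779 0.1402] [0.5748 0.1371 0.1406] y [0.1307 0.1842] x [0.5682 0.5869]
0.15 160 168 [0.5761 0.181  0.1603] [0.5747 0.1341 0.1602] y [0.1277 0.1877] x [0.5681 0.5869]
0.17 398 419 [0.5787 0.1864 0.1812] [0.5766 0.1284 0.1811] y [0.1226 0.192 ] x [0.5682 0.5882]
posts ((576.5653076171875, 157.1197509765625), (95.44603729248047, 35.06267166137695), 87.6937026977539)
foot ((579.1171264648438, 156.84983825683594), (109.14989471435547, 100.26547241210938), 87.92012023925781)
spin 0.045 1348 [ 0.5543 -0.0722  0.0493] [array([ 0.5573, -0.0806]), np.float64(0.0314)]
spin 0.0765 459 [ 0.5571 -0.0798  0.0788] [array([ 0.5571, -0.0805]), np.float64(0.0142)]
clock: 3.78
tcp_pos: [0.5749, 0.1564, 0.3117]
orientation: [-0.0, -0.645, 0.765, -0.0]
wrist_force: [-0.4, 0.9, -0.0]
finger_gap: 0.0853
grip_force: 0.0
clock: 4.78
tcp_pos: [0.5749, 0.1564, 0.3117]
orientation: [0.0, 0.991, -0.135, 0.0]
wrist_force: [-0.1, 0.6, -0.1]
finger_gap: 0.0856
grip_force: 0.0
```

Wrist, scene and side agree: grips at (0.5775, 0.157), yaw −2°, spindle axis at (0.5571, −0.0805). I'll align, descend and squeeze.

```bash
python3 -m jog '[0.013,0.004,-0.1,0,0,0.037,1, 0.013,0.004,-0.2,0,0,0.075,1, 0.013,0.004,-0.35,0,0,0.075,1, 0.013,0.004,-0.45,0,0,0.075,1, 0.013,0.004,-0.45,0,0,0.075,1, 0.013,0.004,-0.45,0,0,0.075,1]'
python3 - <<'E'
from h import *
p,d,T=grab("wrist"); np.savez("w2.npz",p=p,d=d,T=T); cv2.imwrite("pics/w2.png",p[:,:,::-1])
from m import meas; meas(p,d,T)
E
```

```text
clock: 5.28
tcp_pos: [0.5768, 0.1577, 0.2209]
orientation: [0.0, 1.0, -0.02, -0.001]
wrist_force: [0.4, -0.3, -0.1]
finger_gap: 0.0854
grip_force: 0.0
table -0.0001
0.13 293 302 [0.5847 0.1774 0.1404] [0.5829 0.1361 0.1404] y [0.1292 0.1839] x [0.5721 0.5905]
0.15 391 390 [0.5848 0.1805 0.1605] [0.5829 0.1331 0.1604] y [0.1266 0.1868] x [0.5719 0.5907]
0.17 909 882 [0.5824 0.1858 0.1808] [0.5804 0.1282 0.1808] y [0.1226 0.1917] x [0.5708 0.5905]
posts ((581.0872192382812, 156.53411865234375), (96.31730651855469, 37.22283935546875), 88.13258361816406)
foot ((580.0242309570312, 156.63174438476562), (110.2753677368164, 99.55865478515625), 87.68724060058594)
spin 0.045 2151 [ 0.5613 -0.0719  0.0492] [array([ 0.5576, -0.0807]), np.float64(0.0316)]
spin 0.0765 683 [ 0.5577 -0.0792  0.0787] [array([ 0.5571, -0.0792]), np.float64(0.0141)]
```

View pics/w2.png

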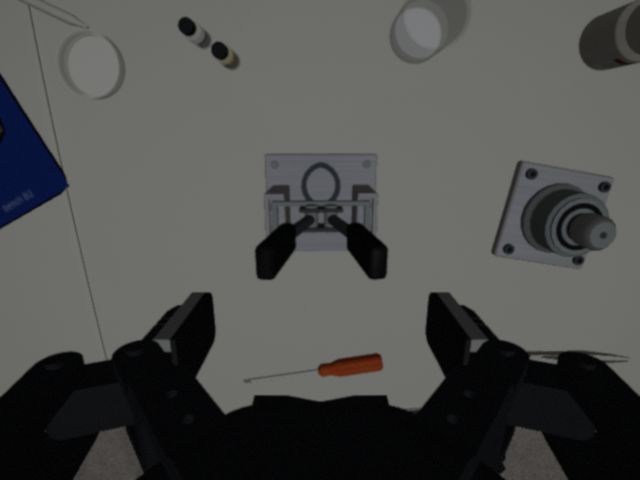

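This view shows the ring at (320,185) beyond the frame, with the grips at (277,250) and (365,250) centred between the fingers.

```bash
python3 -m jog '[0.012,-0.004,-0.1,0,0,0,1, 0.012,-0.004,-0.2,0,0,0,1, 0.012,-0.004,-0.3,0,0,0,1, 0.012,-0.004,-0.38,0,0,0,1, 0.012,-0.004,-0.43,0,0,0,1, 0.012,-0.004,-0.43,0,0,0,1, 0.012,-0.004,-0.43,0,0,0,1]' 25 && python3 -m jog '[0,0,0,0,0,0,0.6, 0,0,0,0,0,0,0.4, 0,0,0,0,0,0,0.2, 0,0,0,0,0,0,0, 0,0,0,0,0,0,-0.3, 0,0,0,0,0,0,-0.3, 0,0,0,0,0,0,-0.3, 0,0,0,0,0,0,-0.3, 0,0,0,0,0,0,-0.3, 0,0,0,0,0,0,-0.3]' 25
```

```text
clock: 5.92
tcp_pos: [0.5808, 0.1585, 0.1365]
orientation: [-0.0, 1.0, -0.019, 0.001]
wrist_force: [-0.4, 0.9, 0.0]
finger_gap: 0.0853
grip_force: 0.0
clock: 6.75
tcp_pos: [0.5827, 0.1573, 0.1394]
orientation: [0.001, 1.0, -0.02, 0.004]
wrist_force: [-1.7, -5.8, 12.2]
finger_gap: 0.037
grip_force: 24.8
```

```bash
python3 -m jog '[0,0,0.05,0,0,0,-0.3, 0,0,0.1,0,0,0,-0.3, 0,0,0.15,0,0,0,-0.3, 0,0,0.22,0,0,0,-0.3, 0,0,0.3,0,0,0,-0.3, 0,0,0.4,0,0,0,-0.3, 0,0,0.5,0,0,0,-0.3, 0,0,0.5,0,0,0,-0.3, 0,0,0.5,0,0,0,-0.3, 0,0,0.5,0,0,0,-0.3, 0,0,0.5,0,0,0,-0.3]' 30
python3 - <<'E'
from h import *
p,d,T=grab("wrist"); np.savez("w3.npz",p=p,d=d,T=T); cv2.imwrite("pics/w3.png",p[:,:,::-1]); print(T.round(4))
E
```

```text
clock: 7.67
tcp_pos: [0.5793, 0.1587, 0.2337]
orientation: [0.0, 1.0, -0.019, -0.001]
wrist_force: [-0.5, -0.8, -1.7]
finger_gap: 0.0364
grip_force: 31.1
[[ 9.993e-01 -3.790e-02 -2.800e-03  5.793e-01]
 [-3.790e-02 -9.993e-01 -4.000e-04  1.587e-01]
 [-2.800e-03  5.000e-04 -1.000e+00  2.337e-01]
 [ 0.000e+00  0.000e+00  0.000e+00  1.000e+00]]
```

View pics/w3.png

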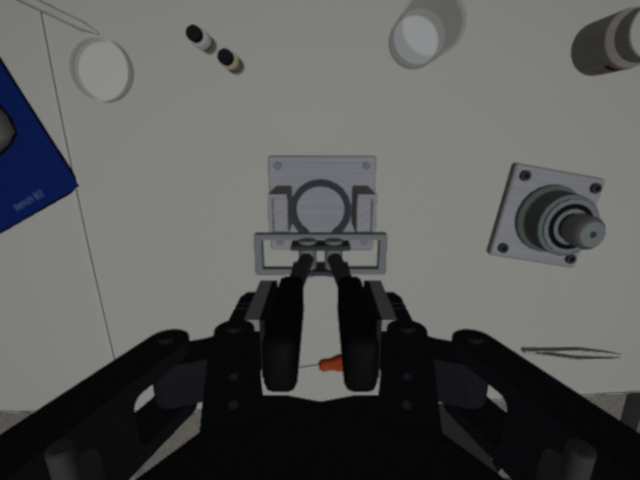

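The pliers are out of the stand and the ring is spread at (320,210), with the rest frame at (320,254). Next I'll measure the ring's pose in the tool frame.

```bash
cat > ring.py <<'E'
from h import *
from scipy.optimize import least_squares
def ring(d,T):
    P=cloud("wrist",d,T); t=(P-T[:3,3])@T[:3,:3]; x,y,z=t[...,0],t[...,1],t[...,2]
    fr=(abs(x)<.035)&(abs(y)<.055)&(z>.05)&(z<.085)
    m=(abs(x-.025)<.035)&(abs(y)<.035)&(z>.10)&(z<.135)
    a=t[m]
    for _ in range(3):
        c,*_r=np.linalg.lstsq(np.c_[a[:,:2],np.ones(len(a))],a[:,2],rcond=None); r=a[:,2]-np.c_[a[:,:2],np.ones(len(a))]@c; a=a[abs(r)<.004]
    up=a[a[:,0]>.012]
    mask=np.zeros(d.shape,np.uint8); f=least_squares(lambda q:np.hypot(up[:,0]-q[0],up[:,1]-q[1])-.0205,[.02,0],loss="soft_l1",f_scale=.001).x
    rr=np.hypot(a[:,0]-f[0],a[:,1]-f[1]); 
    print("ring tool",f.round(4),"top z",np.median(up[:,2]).round(4),"n",len(up),"r pct",np.percentile(rr,[3,50,97]).round(4),"plane slopes",c[:2].round(3))
    b=t[fr]; print("frame z",np.percentile(b[:,2],[10,50,90]).round(4),"x",np.percentile(b[:,0],[1,99]).round(4),"y",np.percentile(b[:,1],[1,99]).round(4))
    vis=up; lo=a.min(0).round(4),a.max(0).round(4); print("ext",lo)
    w=np.r_[f,np.median(up[:,2])+.004]; print("ring underside world",(T[:3,:3]@w+T[:3,3]).round(4))
    return w
def shaft(d,T,z0=.0765,z1=.083):
    P=cloud("wrist",d,T); m=(np.hypot(P[...,0]-.5573,P[...,1]+.0803)<.02)&(P[...,2]>z0)&(P[...,2]<z1)
    if m.sum()>20: print("shaft top",m.sum(),P[m].mean(0).round(4),[np.round(q,4) for q in cv2.minEnclosingCircle(P[m][:,:2].astype(np.float32))])
E
python3 - <<'E'
from ring import *
z=np.load("w3.npz"); ring(z["d"],z["T"]); shaft(z["d"],z["T"])
E
```

```text
ring tool [0.016  0.0003] top z 0.1213 n 676 r pct [0.0181 0.0206 0.023 ] plane slopes [ 0.01  -0.002]
frame z [0.06   0.0725 0.0751] x [-0.0161  0.0101] y [-0.0411  0.0416]
ext (array([-0.0016, -0.0227,  0.1189]), array([0.0386, 0.0233, 0.1253]))
ring underside world [0.5949 0.1578 0.1084]
shaft top 642 [ 0.5579 -0.0793  0.0786] [array([ 0.5573, -0.0802]), np.float64(0.0143)]
```

```bash
python3 -m jog '[0,-0.05,0,0,0,-0.02,-0.3, -0.02,-0.15,0,0,0,-0.04,-0.3, -0.05,-0.28,0,0,0,-0.06,-0.3, -0.08,-0.41,0,0,0,-0.08,-0.3, -0.1,-0.54,0,0,0,-0.1,-0.3, -0.12,-0.67,0,0,0,-0.1,-0.3, -0.14,-0.8,0,0,0,-0.1,-0.3, -0.16,-0.9,0,0,0,-0.1,-0.3, -0.187,-0.96,0,0,0,-0.1,-0.3, -0.187,-1,0,0,0,-0.1,-0.3, -0.187,-1,0,0,0,-0.1,-0.3]' 30 && python3 -m jog '[0,-0.07,0,0,0,0,-0.3, 0,-0.13,0,0,0,0,-0.3, 0,-0.17,0,0,0,0,-0.3, 0,-0.17,0,0,0,0,-0.3, 0,-0.17,0,0,0,0,-0.3, 0,-0.17,0,0,0,0,-0.3]'
python3 - <<'E'
from ring import *
p,d,T=grab("wrist"); np.savez("w4.npz",p=p,d=d,T=T); cv2.imwrite("pics/w4.png",p[:,:,::-1]); ring(d,T); shaft(d,T); s=env.get_state(); print(s["joint_pos"].round(3) if hasattr(s["joint_pos"],"round") else s["joint_pos"])
E
```

```text
clock: 8.63
tcp_pos: [0.5424, -0.0424, 0.2348]
orientation: [0.0, 0.984, -0.176, -0.0]
wrist_force: [0.3, 0.1, -3.1]
finger_gap: 0.0368
grip_force: 31.2
clock: 9.13
tcp_pos: [0.5428, -0.0748, 0.2352]
orientation: [-0.0, 0.985, -0.175, -0.0]
wrist_force: [-0.2, -0.2, -2.5]
finger_gap: 0.0364
grip_force: 31.2
ring tool [0.016  0.0003] top z 0.1213 n 679 r pct [0.0181 0.0206 0.023 ] plane slopes [0.007 0.001]
frame z [0.0599 0.0725 0.075 ] x [-0.0161  0.0101] y [-0.0411  0.0416]
ext (array([-0.0017, -0.0227,  0.1187]), array([0.0387, 0.0233, 0.1248]))
ring underside world [ 0.5577 -0.0805  0.1099]
shaft top 720 [ 0.5576 -0.0815  0.0785] [array([ 0.5574, -0.0811]), np.float64(0.0138)]
[-0.283  0.259 -0.017  1.294  0.    -3.073]
```

View pics/w4.png

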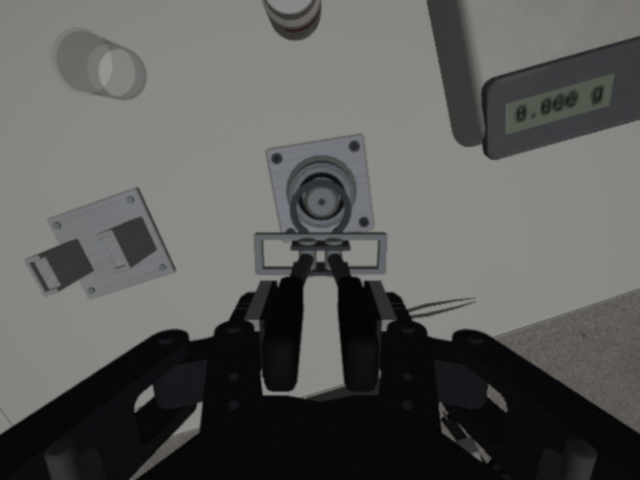

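The ring at (320,210) now surrounds the shaft top at (321,202) in the view, within about 1 mm. I'll lower it to just above the shaft and measure again.

```bash
python3 -m jog '[0,-0.003,-0.04,0,0,0,-0.3, 0,-0.003,-0.08,0,0,0,-0.3, 0,-0.003,-0.12,0,0,0,-0.3, 0,-0.003,-0.12,0,0,0,-0.3, 0,-0.003,-0.12,0,0,0,-0.3, 0,-0.003,-0.12,0,0,0,-0.3]'
python3 - <<'E'
from ring import *
for i in range(2):
    p,d,T=grab("wrist"); ring(d,T); shaft(d,T)
E
```

```text
clock: 9.68
tcp_pos: [0.5427, -0.0758, 0.2112]
orientation: [0.0, 0.985, -0.175, -0.0]
wrist_force: [0.6, -0.1, -3.1]
finger_gap: 0.0367
grip_force: 31.2
ring tool [0.0162 0.0006] top z 0.1218 n 254 r pct [0.0076 0.0202 0.0226] plane slopes [-0.338 -0.006]
frame z [0.0599 0.0725 0.0752] x [-0.0161  0.0101] y [-0.0411  0.0416]
ext (array([ 0.0045, -0.021 ,  0.1209]), array([0.0386, 0.0209, 0.1319]))
ring underside world [ 0.5576 -0.082   0.0854]
shaft top 843 [ 0.5578 -0.0815  0.0784] [array([ 0.5577, -0.0817]), np.float64(0.0139)]
ring tool [0.0162 0.0001] top z 0.1217 n 299 r pct [0.0095 0.0204 0.0226] plane slopes [-0.309 -0.013]
frame z [0.06   0.0725 0.0751] x [-0.0161  0.0101] y [-0.0411  0.0415]
ext (array([ 0.0044, -0.021 ,  0.1207]), array([0.0386, 0.0202, 0.1323]))
ring underside world [ 0.558  -0.0816  0.0857]
shaft top 842 [ 0.5577 -0.0815  0.0784] [array([ 0.5576, -0.0815]), np.float64(0.0139)]
```

```bash
python3 -m jog '[0,0,-0.015,0,0,0,-0.3, 0,0,-0.03,0,0,0,-0.3, 0,0,-0.04,0,0,0,-0.3, 0,0,-0.05,0,0,0,-0.3, 0,0,-0.05,0,0,0,-0.3]' && python3 -m jog '[0,0,-0.015,0,0,0,-0.3, 0,0,-0.03,0,0,0,-0.3, 0,0,-0.04,0,0,0,-0.3, 0,0,-0.06,0,0,0,-0.3, 0,0,-0.06,0,0,0,-0.3]'
python3 - <<'E'
from ring import *
for i in range(2):
    p,d,T=grab("wrist"); ring(d,T); shaft(d,T,.07)
np.savez("w5.npz",p=p,d=d,T=T); cv2.imwrite("pics/w5.png",p[:,:,::-1])
p,d,T=grab("side"); cv2.imwrite("pics/s5.png",cv2.resize(p[250:370,240:400,::-1],None,fx=5,fy=5,interpolation=cv2.INTER_CUBIC)); print(env.get_state()["wrist_force"])
E
```

```text
clock: 10.2
tcp_pos: [0.5425, -0.0759, 0.2007]
orientation: [0.0, 0.985, -0.175, -0.0]
wrist_force: [0.2, 0.7, -3.0]
finger_gap: 0.0366
grip_force: 31.2
clock: 10.62
tcp_pos: [0.5423, -0.0758, 0.1884]
orientation: [-0.0, 0.985, -0.175, -0.001]
wrist_force: [-0.1, -1.4, -2.5]
finger_gap: 0.0366
grip_force: 31.2
ring tool [0.0139 0.0023] top z 0.1186 n 397 r pct [0.0073 0.0163 0.0246] plane slopes [0.286 0.022]
frame z [0.0599 0.0725 0.0751] x [-0.0161  0.0101] y [-0.0412  0.0416]
ext (array([ 0.002 , -0.0178,  0.1099]), array([0.0385, 0.0206, 0.1219]))
ring underside world [ 0.5544 -0.0827  0.0658]
shaft top 1358 [ 0.5584 -0.0817  0.0775] [array([ 0.5573, -0.0811]), np.float64(0.0157)]
ring tool [0.0149 0.0007] top z 0.1203 n 466 r pct [0.0066 0.0155 0.0235] plane slopes [0.307 0.008]
frame z [0.0599 0.0725 0.0751] x [-0.0161  0.0101] y [-0.0411  0.0415]
ext (array([ 0.0012, -0.0201,  0.1102]), array([0.0387, 0.02  , 0.1221]))
ring underside world [ 0.5559 -0.0816  0.0644]
shaft top 1355 [ 0.5584 -0.0817  0.0775] [array([ 0.5573, -0.0813]), np.float64(0.0156)]
[ 0.55375278  0.06894111 -1.75869424]
```

View pics/w5.png

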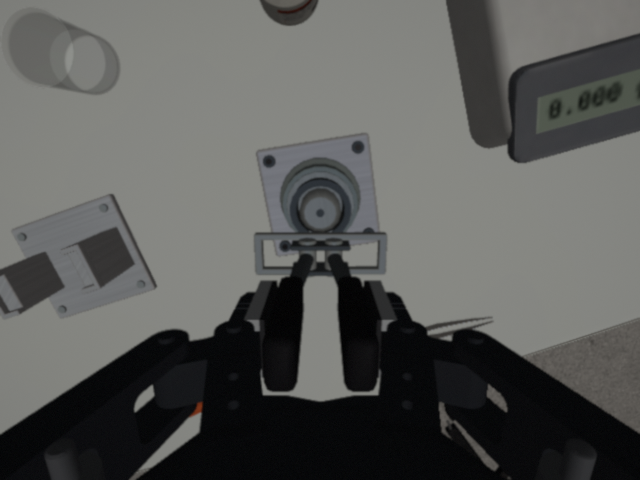

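View pics/s5.png

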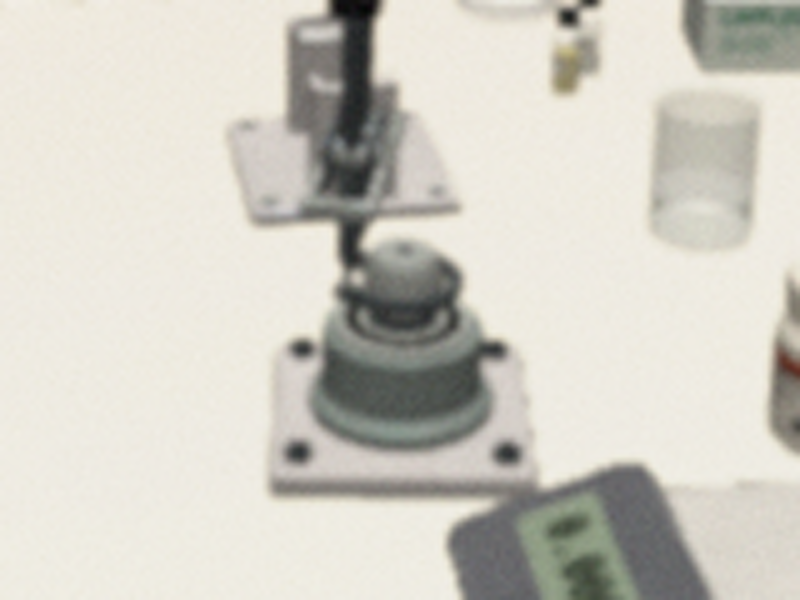

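The wrist view shows the shaft top at (320,212) inside the ring. The side view shows the ring level around the shaft at crop (403,290), with free play and no contact force. Now for the last 11 mm, in gentle steps.

```bash
python3 -m jog '[0,0,-0.01,0,0,0,-0.3, 0,0,-0.02,0,0,0,-0.3, 0,0,-0.03,0,0,0,-0.3, 0,0,-0.03,0,0,0,-0.3, 0,0,-0.03,0,0,0,-0.3]' && python3 -m jog '[0,0,-0.007,0,0,0,-0.3, 0,0,-0.014,0,0,0,-0.3, 0,0,-0.02,0,0,0,-0.3, 0,0,-0.02,0,0,0,-0.3, 0,0,-0.02,0,0,0,-0.3, 0,0,-0.02,0,0,0,-0.3]'
python3 - <<'E'
from ring import *
Z=[];F=[];U=[];C=[];S=[]
for i in range(6):
    p,d,T=grab("wrist"); s=env.get_state(); Z.append(s["tcp_pos"]); F.append(s["wrist_force"])
    P=cloud("wrist",d,T); t=(P-T[:3,3])@T[:3,:3]
    r=np.hypot(t[...,0]-.016,t[...,1]-.0003); m=(r>.0185)&(r<.0225)&(t[...,0]>.012)&(abs(t[...,2]-.1213)<.003); U.append(np.median(P[...,2][m])-.004)
    k=(np.hypot(P[...,0]-.5575,P[...,1]+.0812)<.02)&(P[...,2]>.0765)&(P[...,2]<.083); C.append(np.r_[cv2.minEnclosingCircle(P[k][:,:2].astype(np.float32))[0],np.median(P[...,2][k])]); S.append((T[:3,:3]@[.016,.0003,.1253]+T[:3,3]))
print("tcp",np.mean(Z,0).round(4),"F",np.mean(F,0).round(2),"underside",np.round(U,4),"shaft",np.mean(C,0).round(4),"ring",np.mean(S,0).round(4))
E
```

```text
clock: 11.18
tcp_pos: [0.5427, -0.0759, 0.1831]
orientation: [0.0, 0.985, -0.175, -0.0]
wrist_force: [0.4, 0.2, -2.4]
finger_gap: 0.0365
grip_force: 31.2
clock: 11.68
tcp_pos: [0.5428, -0.0759, 0.1793]
orientation: [0.0, 0.985, -0.175, -0.0]
wrist_force: [0.3, -0.2, -2.5]
finger_gap: 0.0365
grip_force: 31.2
tcp [ 0.5428 -0.0759  0.1794] F [-0.26  0.2  -2.26] underside [0.054  0.0541 0.0541 0.0541 0.0541 0.0542] shaft [ 0.5576 -0.0814  0.0785] ring [ 0.5577 -0.0818  0.0541]
```

```bash
python3 -m jog '[0,0,-0.004,0,0,0,-0.3, 0,0,-0.009,0,0,0,-0.3, 0,0.001,-0.013,0,0,0,-0.3, 0,0.001,-0.013,0,0,0,-0.3, 0,0.001,-0.013,0,0,0,-0.3, 0,0.001,-0.013,0,0,0,-0.3, 0,0.001,-0.013,0,0,0,-0.3, 0,0.001,-0.013,0,0,0,-0.3]'
python3 - <<'E'
from ring import *
U=[];F=[];V=[]
for i in range(6):
    p,d,T=grab("wrist"); s=env.get_state(); F.append(s["wrist_force"]); V.append(np.abs(s["qvel"]).max())
    P=cloud("wrist",d,T); t=(P-T[:3,3])@T[:3,:3]
    r=np.hypot(t[...,0]-.016,t[...,1]-.0003); m=(r>.0185)&(r<.0225)&(t[...,0]>.012)&(abs(t[...,2]-.1213)<.003); U.append(np.median(P[...,2][m])-.004)
    k=(np.hypot(P[...,0]-.5575,P[...,1]+.0812)<.028)&(np.hypot(P[...,0]-.5575,P[...,1]+.0812)>.0245)&(P[...,2]>.044)&(P[...,2]<.0515)
    if i==5: print("face z",np.median(P[...,2][k]),k.sum())
print(np.round(U,4),np.mean(F,0).round(2),np.max(V).round(4)); p,d,T=grab("side"); cv2.imwrite("pics/s6.png",cv2.resize(p[270:360,260:380,::-1],None,fx=6,fy=6,interpolation=cv2.INTER_CUBIC))
E
```

```text
clock: 12.65
tcp_pos: [0.5428, -0.0758, 0.1768]
orientation: [0.0, 0.985, -0.175, 0.0]
wrist_force: [-0.7, -1.0, -1.8]
finger_gap: 0.0368
grip_force: 31.2
face z 0.04905096281784399 707
[0.0515 0.0514 0.0515 0.0515 0.0514 0.0514] [-0.24 -0.45 -1.31] 0.0029
```

View pics/s6.png

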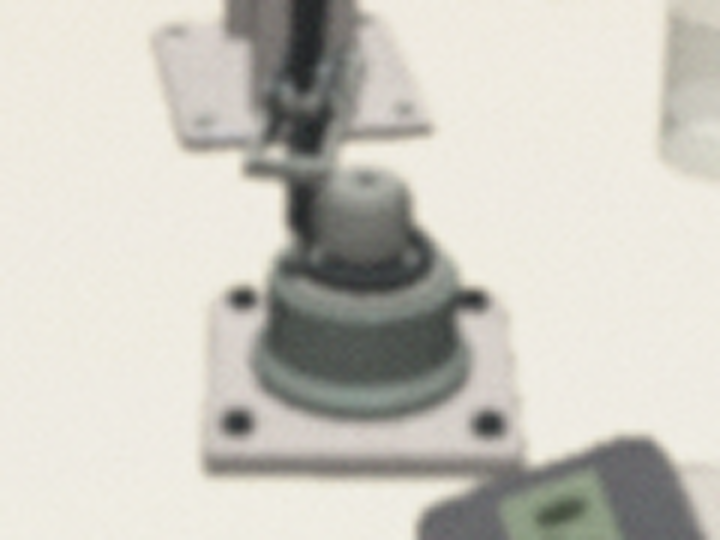

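The ring lies level just above the bearing face at crop (365,270). It is about 2 mm above the face, centred and held with practically no contact force, so I'll hand in.

```bash
python3 -c "
from workcell import env
print(env.hand_in())"
```

```text
the job is handed in; nothing more can be done
None
```

I handed the job in at about 13 s: the spread ring is level in the groove, about 2 mm above the bearing face and within about 0.5 mm of the shaft axis. The pliers are squeezed to the stop at 31 N, the wrist felt almost no contact force, and the hand-in gave no verdict.

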